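# Shut the draft shield and zero the jeweller's balance

### The job

Get the balance ready for weighing: with the fingertips push the draft shield's side door and its top cover fully shut, gently and in either order, pushing each from behind its finger tab rather than pinching the tab. Then, with both shut, press the long zero key in the middle of the front row and let it go. Leave the other keys and the things on the bench alone.

Things in the scene. Friction and masses are not known exactly. Their poses are not given: they have to be found in the camera images.
- balance: White balance, immovable, housing 320 x 200 mm, deck 60 mm high. Origin: centre of the underside, on the bench; x to its back, y to its left, z up; keys at its front (-x). Glass draft shield on the deck: x -45 to +105 mm, y -85 to +85, roof edge z = 200; front, back and left panes fixed. Sloping display in front of it at x = -74, 110 mm wide, 72 mm high.
- side_door (a joint): Sliding glass pane on the right (-y) side of the draft shield, outer face at y = -92.5 mm. Value = opening in m: 0 shut, grows as it slides to the balance's back (+x), to 0.105. It runs with about 1.5 N of friction and stays where it is left; shut, it meets a firm stop.
- side_tab (a point): Point on the side door's black finger tab; moves with the door. Axes as the balance. It is the centre of the back face (normal +x), the face to push on to shut the door; 24 mm wide (y, out from the glass), 40 mm high (z). Door shut: at (-30, -104.5, 166) mm in the balance's frame. The whole tab is 12 mm thick (x).
- top_cover (a joint): Sliding glass roof pane of the draft shield, top face at z = 196 mm. Value = opening in m: 0 shut, grows as it slides to the balance's back (+x), to 0.105. It runs with about 1.5 N of friction and stays where it is left; shut, it meets a firm stop.
- top_tab (a point): Point on the top cover's black finger tab; moves with the cover. Axes as the balance. It is the centre of the back face (normal +x), the face to push on to shut the cover; 50 mm wide (y), 24 mm high (z, up from the glass). Cover shut: at (-30, 0, 208) mm in the balance's frame. The whole tab is 12 mm thick (x).
- zero_key (a joint): Zero key of the balance: travel in m, 0 released, 0.004 fully down, moving straight down. Sprung: starts to move at about 0.8 N, fully down at about 4 N, comes back by itself.
- zero_key_top (a point): Centre of the top of the zero key, the long bar key in the middle of the key row on the front deck: 60 mm (y) x 18 mm (x), standing 6 mm above the panel; at (-122, 0, 67) mm in the balance's frame.
- left_key (a joint): Small square key (18 x 16 mm), 65 mm to the left (+y) of the middle of the zero key, same spring and travel. Not to be pressed.
- right_key (a joint): Small square key (18 x 16 mm), 65 mm to the right (-y) of the middle of the zero key, same spring and travel. Not to be pressed.
- weight: Brass calibration weight with a knob, 23 mm diameter, 43 mm tall, upright on the bench to the right of the balance; origin at the centre of its foot.
- tweezers: Cross-lock tweezers lying on the bench to the right of the balance, 150 x 28 x 8 mm, long axis x; origin at the middle of the underside.
- flux_bottle: White squeeze bottle with a thin spout, 48 mm diameter, 131 mm tall, upright to the left of the balance; origin at the centre of its foot.
- solder_block: Pale soldering block lying on the bench to the left of the balance, 75 x 140 x 30 mm; origin at the centre of its underside.

How it is judged:
By the outcome, as a careful person would: the job done as asked, in the order asked, and still so for the second after the job is handed in, with the robot touching nothing.
It also fails if it takes over 48 s, if anything falls off the work surface, if the arm or the gripper's body presses on something with over 40 N, if the wrist force passes 120 N, or if a joint passes its speed limit or range.

### The arm

A 6-joint arm with a two-finger parallel gripper is mounted at the origin on the work surface. World frame = base frame: x ahead of the robot, y to its left, z up, the work surface at z = 0. Lengths are in m, angles in degrees, forces in N, time in s.
With the tool pointing down it reaches from about 0.3 to 0.75 m from the base axis. Payload 8.5 kg.
Tool frame: the origin (TCP) lies midway between the tips of the shut fingers; the grasp point (between the pads) lies grasp_offset behind it (grasp_offset is the distance from the TCP to the grasp point, in m); z points along the fingers, y is the line along which they close (so a half turn about z gives the same grasp; the last joint's range is limited). The gripper opens to 85 mm and grips with 20 to 120 N. Pads are 22 mm wide; open, the fingers measure 114 mm over their backs; the gripper's body (76 mm by 85 mm) begins 54 mm behind the grasp point. The pads swing forward as they close: fully open they stand 13 mm farther back than shut.
Start: joints at [-77.653, 21.807, 74.336, -0, 83.858, -12.336], TCP at [0.23, -0.5, 0.231] pointing down, gripper open.
Joint ranges: [-178.18, 178.18], [-50.72, 133.34], [12.68, 142.11], [-81.47, 261.47], [9.98, 163.14], [-165.26, 165.26]. Speed limits (degrees/s): [136.94, 136.94, 180, 180, 180, 180].

### API

Orientations are given as a 3x3 rotation matrix whose columns are the frame's x, y, z axes.
In Python, from rig import observe, get_image, camera_params, close_job, grasp_offset gives the robot as it stands.
- The arm moves only by the shell command python3 -m handwheel 'ROWS' [OPENING] [FORCE]. ROWS is JSON, a list of rows, each a list of 2 entries, a list of its own where there are three numbers: the shift along the tool's x, y, z as a fraction of full scale, then the turn, a rotation vector about the tool's x, y, z as a fraction of full scale. In form: [[[dx, dy, dz], [ax, ay, az]], ...]. A call has 1 to 10 rows; each row is the pose to reach, as a shift and turn from the pose commanded when the call began, along the tool's axes at that moment, turning the shorter way round; what a row does not reach only later rows make up. Full scale, the value 1, is 0.5 m for a shift and pi rad for a turn. A row lasts 1/10 s, in which the tool goes at most 50 mm and 8.59 degrees, less where a joint would pass 70% of its speed; a pose out of reach is approached as far as the arm can. A call with a number of a shift or a turn outside -1 to 1 is refused whole. A call with a gripper value outside its range is refused whole. OPENING is the opening, from 0 (shut) to 1 (fully open), set as the call begins (- or left out, the last holds). The fingers move at their own pace and stop on an object; FORCE is the grip in N (left out, the last holds). Time passes only in rows, so rows that repeat a pose let the fingers close. It gives the time, the measured TCP pose, the force, the opening and the grip force at its end, in the units of the state.
- observe(): the state, without advancing time (a new reading comes with each control period).
- get_image(name): name is "scene" or "top" or "wrist"; returns (picture, depth): 400x640x3 uint8, red, green, blue; 400x640 float32, m along the optical axis (not along the pixel's ray), 0 where there is no reading.
- camera_params(name): a dict with "K" (3x3 intrinsics, pixels), "R" (3x3) and "t" (3): a world point X has camera coordinates R X + t. Camera axes: x right, y down, z forward; pixel columns grow to the right and rows downward; lengths in m; the calibration is good to about 2 mm. A picture is of the moment at which its call begins: read the wrist's pose just before it. camera_params takes no time and is no camera call; for the wrist camera it gives the pose at the moment of the call.
- close_job(): hands the job in; it is judged then, once.
The state is a dict: "time_s": time; "q": joint angles; "qvel": joint speeds; "joint_efforts": joint torques, N m; "position": TCP position; "tool_rot": TCP orientation; "ft_force": force on the tool from outside, world axes, zero at the start; "wrist_torque": the same for the moment, N m; "grip_width": finger opening in m; "gripper_force": force on a finger pad.
Only numpy, scipy, OpenCV 4.12 (cv2) and the standard library are available. Lean on these libraries where they do the work, as an engineer would, in place of code of your own. Each camera call takes 0.05 s, during which the arm holds its last target. There are 200 camera calls.

## Working session

There is one attempt and no reset: what is moved stays moved. The work goes in short steps, Python scripts to look and compute and a shell command to move; the robot and the scene stay as the last step left them, time stands still between calls to the robot, and variables do not carry over. Pictures are saved under pics/ and viewed, at most 10 in all, crops included, and the job is handed in when it is done.

```bash
mkdir -p pics; ls; python3 - <<'E'
from rig import *
import cv2,numpy as np
o=observe();print(o['time_s'],o['position'],np.round(o['tool_rot'],3).tolist(),o['grip_width'],grasp_offset)
for n in ["scene","top"]:
    p,d=get_image(n);cv2.imwrite(f"pics/{n}0.png",p[...,::-1]);np.save(f"pics/{n}0.npy",d)
    c=camera_params(n);print(n,np.round(-c['R'].T@c['t'],3),np.round(c['R'],3).tolist(),c['K'].tolist())
E
```

```text
pics
0.0 [ 0.22959632 -0.49946762  0.23069503] [[0.909, 0.418, -0.0], [0.418, -0.909, 0.001], [0.0, -0.001, -1.0]] 0.08512785906426314 0.0187
scene [0.271 0.189 1.179] [[-0.544, -0.839, -0.006], [-0.794, 0.516, -0.321], [0.273, -0.17, -0.947]] [[502.07631297939196, 0.0, 316.3881243751485], [0.0, 502.07631297939196, 198.09847802391494], [0.0, 0.0, 1.0]]
top [0.456 0.017 1.43 ] [[-0.006, -1.0, 0.009], [-0.997, 0.006, -0.075], [0.075, -0.009, -0.997]] [[499.7125251223334, 0.0, 320.4033644451276], [0.0, 499.7125251223334, 199.7124370146966], [0.0, 0.0, 1.0]]
```

View pics/scene0.png

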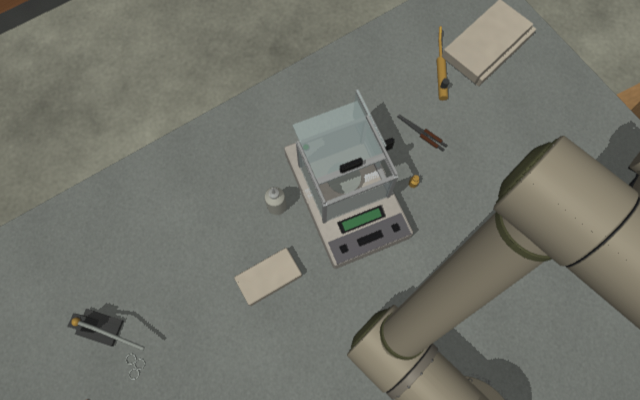

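View pics/top0.png

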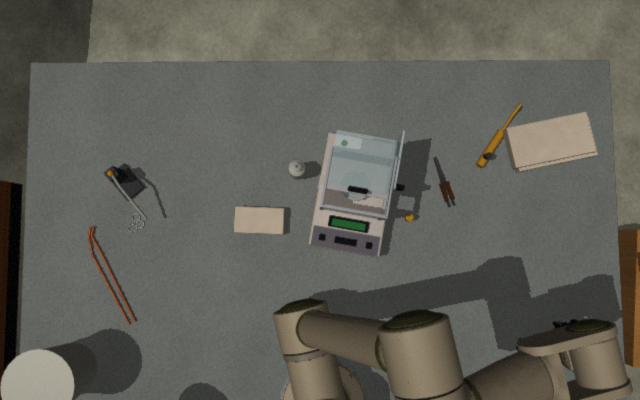

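The balance is at about (350,190) in the top view and (350,190) in the scene view. Its keys face the robot, the side tab is at (400,187) and the top tab at (358,190). I'll enlarge both.

```bash
python3 - <<'E'
import cv2
a=cv2.imread('pics/top0.png')[120:265,290:470];cv2.imwrite('pics/c1.png',cv2.resize(a,None,fx=4,fy=4,interpolation=cv2.INTER_CUBIC))
a=cv2.imread('pics/scene0.png')[85:270,260:440];cv2.imwrite('pics/c2.png',cv2.resize(a,None,fx=3.2,fy=3.2,interpolation=cv2.INTER_CUBIC))
E
```

```text
(no output)
```

View pics/c1.png

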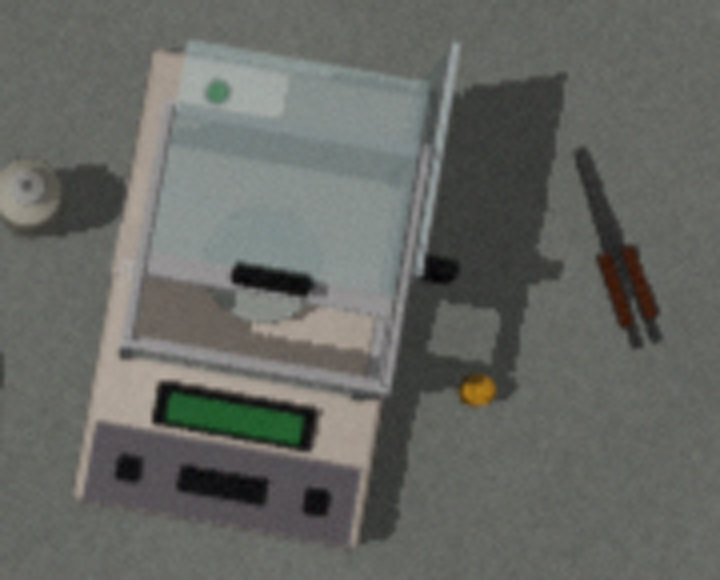

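View pics/c2.png

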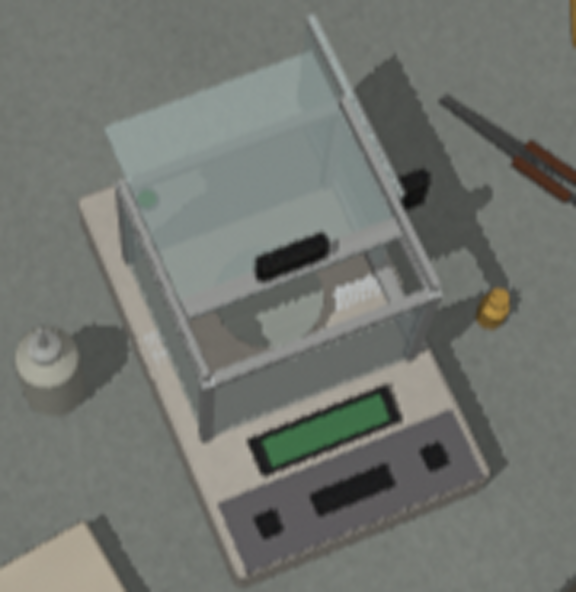

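```bash
cat > fit.py <<'E'
import numpy as np
from rig import camera_params
from scipy.optimize import least_squares
C={n:camera_params(n) for n in("top","scene")}
def proj(n,X):
    c=C[n];p=c['K']@(c['R']@X+c['t']);return p[:2]/p[2]
S={"top":(4,290,120),"scene":(3.2,260,85)}
P=[("top",(223,485),(-122,0,67),0),("top",(129,468),(-122,65,67),0),("top",(317,502),(-122,-65,67),0),
("top",(125,350),(-45,85,200),0),("top",(388,390),(-45,-85,200),0),("top",(272,278),(-36,0,215),1),("top",(441,270),(-36,-104.5,183),2),
("scene",(352,490),(-122,0,67),0),("scene",(268,524),(-122,65,67),0),("scene",(434,457),(-122,-65,67),0),
("scene",(207,380),(-45,85,200),0),("scene",(437,293),(-45,-85,200),0),("scene",(291,256),(-36,0,212),1),("scene",(416,188),(-36,-104.5,170),2)]
def W(p,b):
    c,s=np.cos(p[2]),np.sin(p[2]);return np.array([p[0]+c*b[0]-s*b[1],p[1]+s*b[0]+c*b[1],b[2]])
def res(p):
    r=[]
    for n,uv,b,k in P:
        b=np.array(b)/1000.
        if k: b[0]+=p[2+k]
        f,u0,v0=S[n];r.append(proj(n,W(p,b))-[u0+uv[0]/f-.4,v0+uv[1]/f-.4])
    return np.array(r)
s=least_squares(lambda p:res(p).ravel(),[.45,-.03,-.1,.05,.05],loss='soft_l1')
p=s.x
if __name__=="__main__":
    print(p[:2],np.degrees(p[2]),p[3:]);print(np.round(res(p),1).tolist())
    print("cover tab",W(p,np.array([-.03+p[3],0,.208])),"door tab",W(p,np.array([-.03+p[4],-.1045,.166])),"key",W(p,np.array([-.122,0,.067])))
E
python3 fit.py
```

```text
[ 0.5644034  -0.08382292] -10.801131339094384 [0.04413276 0.0724784 ]
[[-0.5, 0.5], [-0.6, 0.4], [-0.5, 0.5], [-1.3, -2.4], [0.8, 0.1], [0.1, 0.1], [-0.3, -0.2], [0.4, 0.0], [0.4, -0.0], [0.7, -0.1], [-1.3, -0.1], [2.0, -2.2], [0.6, -0.3], [-1.2, 0.6]]
cover tab [ 0.57828577 -0.08647141  0.208     ] door tab [ 0.58654586 -0.19443203  0.166     ] key [ 0.44456481 -0.06096003  0.067     ]
```

```bash
cat > to.py <<'E'
import sys,numpy as np
from scipy.spatial.transform import Rotation as Ro
from rig import observe
from fit import W,p
o=observe();R=np.array(o['tool_rot']);x=np.array(o['position'])
a=p[2];yb=np.array([np.cos(a),np.sin(a),0]);z=np.array([0,0,-1.]);T=np.column_stack([np.cross(yb,z),yb,z])
v=list(map(float,sys.argv[1:]))
c,s=np.cos(a),np.sin(a);d=x[:2]-p[:2]
print("t",round(o['time_s'],2),"bal mm",np.round(1000*np.array([c*d[0]+s*d[1],-s*d[0]+c*d[1],x[2]]),1),"F bal",np.round([c*o['ft_force'][0]+s*o['ft_force'][1],-s*o['ft_force'][0]+c*o['ft_force'][1],o['ft_force'][2]],2))
print("turn",np.round(Ro.from_matrix(R.T@T).as_rotvec()/np.pi,4))
for i in range(0,len(v),3):print(v[i:i+3],np.round(R.T@(W(p,np.array(v[i:i+3])/1000)-x)/.5,4))
E
python3 to.py 75 -108 231 75 -108 155
python3 - <<'E'
import numpy as np
from rig import camera_params
from fit import W,p,proj
d=np.load('pics/top0.npy');c=camera_params('top')
for bx in(-90,-85,-80,-74,-68,-60,-50):
  X=W(p,np.array([bx,0,90])/1000);u=proj('top',X);i,j=int(round(u[1])),int(round(u[0]));D=d[i,j]
  Y=c['R'].T@(D*np.linalg.inv(c['K'])@[j,i,1]-c['t']);print(bx,np.round(Y,3))
E
```

```text
t 0.1 bal mm [-251.  -471.   230.8] F bal [-0.07 -0.57 -0.08]
turn [-3.000e-04 -3.000e-04 -3.029e-01]
[75.0, -108.0, 231.0] [ 9.523e-01 -2.128e-01  1.000e-04]
[75.0, -108.0, 155.0] [ 0.9523 -0.2126  0.1521]
-90 [ 0.475 -0.068  0.06 ]
-85 [ 0.481 -0.07   0.065]
-80 [ 0.486 -0.07   0.069]
-74 [ 0.491 -0.07   0.069]
-68 [ 0.5   -0.073  0.072]
-60 [ 0.505 -0.073  0.073]
-50 [ 0.516 -0.076  0.06 ]
```

```bash
python3 -m handwheel '[[[0.952,-0.213,0],[0,0,-0.303]],[[0.952,-0.213,0],[0,0,-0.303]],[[0.952,-0.213,0],[0,0,-0.303]],[[0.952,-0.213,0],[0,0,-0.303]],[[0.952,-0.213,0],[0,0,-0.303]],[[0.952,-0.213,0],[0,0,-0.303]],[[0.952,-0.213,0],[0,0,-0.303]],[[0.952,-0.213,0],[0,0,-0.303]],[[0.952,-0.213,0],[0,0,-0.303]],[[0.952,-0.213,0],[0,0,-0.303]]]' 0 20; python3 to.py 75 -108 231
```

```text
time_s: 1.1
position: [0.6195, -0.2018, 0.2307]
tool_rot: [[0.185, 0.983, -0.001], [0.983, -0.185, 0.001], [0.001, -0.001, -1.0]]
ft_force: [-0.3, -0.2, 0.2]
grip_width: 0.0002
gripper_force: 0.0
t 1.1 bal mm [  76.2 -105.6  230.7] F bal [-0.24 -0.27  0.2 ]
turn [-0.0002 -0.0002  0.0006]
[75.0, -108.0, 231.0] [-0.0048 -0.0024 -0.0005]
```

```bash
python3 -m handwheel '[[[-0.005,-0.002,0],[0,0,0]],[[-0.005,-0.002,0],[0,0,0]]]'; python3 - <<'E'
from rig import *
import cv2,numpy as np
from fit import W,p
c=camera_params("wrist");P,d=get_image("wrist");P=P[...,::-1].copy();np.save('pics/w1.npy',d)
def m(b,col):
    q=c['R']@W(p,np.array(b)/1000)+c['t'];u=(c['K']@q)[:2]/q[2];print(b,np.round(u));cv2.drawMarker(P,tuple(int(t) for t in u),col,1,8,1)
s=p[4]*1000;k=p[3]*1000
for b in((-30+s,-92.5,186),(-30+s,-116.5,186),(-42+s,-116.5,186),(-30+k,25,220),(-30+k,-25,220),(-45,-85,200),(-45,85,200)):m(b,(0,0,255))
cv2.imwrite('pics/w1.png',P)
E
```

```text
time_s: 1.3
position: [0.6163, -0.206, 0.2305]
tool_rot: [[0.186, 0.983, -0.001], [0.983, -0.186, 0.0], [0.0, -0.001, -1.0]]
ft_force: [0.1, -0.3, -0.0]
grip_width: -0.0001
gripper_force: 0.0
(np.float64(42.47840123961298), -92.5, 186) [263. 198.]
(np.float64(42.47840123961298), -116.5, 186) [265. 237.]
(np.float64(30.478401239612978), -116.5, 186) [244. 237.]
(np.float64(14.132758816916656), 25, 220) [156. -83.]
(np.float64(14.132758816916656), -25, 220) [173.  65.]
(-45, -85, 200) [ 88. 192.]
(-45, 85, 200) [  -6. -256.]
```

View pics/w1.png

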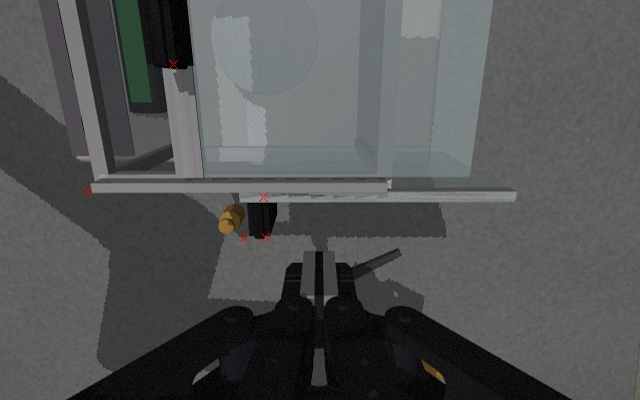

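The wrist view shows the side tab at about (262,220) and the shut fingertips at (320,275). The projected markers agree within about 3 mm. The way down behind the tab is clear, so I'll lower and creep forward.

```bash
python3 -m handwheel '[[[0,0,0.07],[0,0,0]],[[0,0,0.145],[0,0,0]],[[0,0,0.145],[0,0,0]],[[0,0,0.145],[0,0,0]]]'; python3 to.py; python3 -m handwheel '[[[0,-0.01,0],[0,0,0]],[[0,-0.02,0],[0,0,0]],[[0,-0.028,0],[0,0,0]],[[0,-0.034,0],[0,0,0]],[[0,-0.040,0],[0,0,0]],[[0,-0.046,0],[0,0,0]],[[0,-0.052,0],[0,0,0]],[[0,-0.058,0],[0,0,0]]]'; python3 to.py -10 -108 158
```

```text
time_s: 1.75
position: [0.6159, -0.2074, 0.1598]
tool_rot: [[0.188, 0.982, 0.0], [0.982, -0.188, -0.0], [-0.0, 0.0, -1.0]]
ft_force: [1.0, -0.4, 0.8]
grip_width: 0.0002
gripper_force: 0.0
t 1.75 bal mm [  73.8 -111.7  159.8] F bal [ 1.1  -0.25  0.79]
turn [ 0.      0.     -0.0003]
time_s: 2.55
position: [0.5876, -0.201, 0.1588]
tool_rot: [[0.187, 0.982, 0.0], [0.982, -0.187, -0.0], [0.0, 0.0, -1.0]]
ft_force: [1.8, -1.2, 0.7]
grip_width: -0.0002
gripper_force: 0.8
t 2.55 bal mm [  44.8 -110.7  158.8] F bal [ 1.98 -0.89  0.7 ]
turn [ 0.     -0.      0.0001]
[-10.0, -108.0, 158.0] [ 0.0055 -0.1095  0.0017]
```

```bash
python3 -m handwheel '[[[0,-0.01,0],[0,0,0]],[[0,-0.02,0],[0,0,0]],[[0,-0.03,0],[0,0,0]],[[0,-0.04,0],[0,0,0]],[[0,-0.05,0],[0,0,0]],[[0,-0.06,0],[0,0,0]],[[0,-0.07,0],[0,0,0]],[[0,-0.08,0],[0,0,0]],[[0,-0.088,0],[0,0,0]],[[0,-0.096,0],[0,0,0]]]'; python3 to.py; python3 -m handwheel '[[[0,-0.003,0],[0,0,0]],[[0,-0.006,0],[0,0,0]],[[0,-0.008,0],[0,0,0]]]'; python3 to.py
```

```text
time_s: 3.55
position: [0.5403, -0.192, 0.1588]
tool_rot: [[0.187, 0.982, -0.0], [0.982, -0.187, -0.0], [-0.0, -0.0, -1.0]]
ft_force: [2.4, -1.2, -0.5]
grip_width: -0.0001
gripper_force: 0.8
t 3.55 bal mm [  -3.4 -110.8  158.8] F bal [ 2.6  -0.72 -0.47]
turn [-0.      0.      0.0001]
time_s: 3.85
position: [0.5366, -0.1913, 0.1588]
tool_rot: [[0.187, 0.982, -0.0], [0.982, -0.187, 0.0], [0.0, -0.0, -1.0]]
ft_force: [0.9, -1.4, -0.2]
grip_width: -0.0002
gripper_force: 0.8
t 3.85 bal mm [  -7.2 -110.7  158.8] F bal [ 1.19 -1.2  -0.18]
turn [-0.     -0.      0.0002]
```

```bash
for i in 1; do python3 -m handwheel '[[[0,-0.003,0],[0,0,0]],[[0,-0.006,0],[0,0,0]],[[0,-0.009,0],[0,0,0]],[[0,-0.012,0],[0,0,0]]]' >/dev/null; python3 to.py; done; python3 -m handwheel '[[[0,-0.003,0],[0,0,0]],[[0,-0.006,0],[0,0,0]]]' >/dev/null;python3 to.py;  python3 -m handwheel '[[[0,-0.002,0],[0,0,0]],[[0,-0.004,0],[0,0,0]]]' >/dev/null;python3 to.py
```

```text
t 4.25 bal mm [ -12.9 -110.8  158.8] F bal [ 9.28 -0.62 -3.09]
turn [0.0003 0.     0.0001]
t 4.45 bal mm [ -13.1 -110.8  159.1] F bal [21.68  1.49 -9.3 ]
turn [0.0027 0.0001 0.    ]
t 4.65 bal mm [ -13.2 -110.8  159.2] F bal [ 31.59   2.54 -13.94]
turn [0.0042 0.0001 0.    ]
```

The side door met its stop at about -13 mm. I'll back off, rise and go behind the top tab.

```bash
python3 -m handwheel '[[[0,0.02,0],[0,0,0]],[[0,0.06,0],[0,0,0]],[[0,0.1,0],[0,0,0]],[[0,0.1,0],[0,0,0]],[[0,0.1,-0.08],[0,0,0]],[[0,0.1,-0.17],[0,0,0]],[[0,0.1,-0.17],[0,0,0]],[[0,0.1,-0.17],[0,0,0]]]' >/dev/null; python3 to.py 55 0 243
```

```text
t 5.45 bal mm [  31.3 -110.6  244.4] F bal [ 0.11 -0.14  0.09]
turn [0.0002 0.0001 0.0001]
[55.0, 0.0, 243.0] [0.2213 0.0476 0.0028]
```

```bash
python3 -m handwheel '[[[0,0.048,0],[0,0,0]],[[0.08,0.048,0],[0,0,0]],[[0.16,0.048,0],[0,0,0]],[[0.221,0.048,0],[0,0,0]],[[0.221,0.048,0],[0,0,0]],[[0.221,0.048,0.04],[0,0,0]],[[0.221,0.048,0.073],[0,0,0]],[[0.221,0.048,0.073],[0,0,0]],[[0.221,0.048,0.073],[0,0,0]]]' >/dev/null; python3 to.py; python3 -m handwheel '[[[0,-0.01,0],[0,0,0]],[[0,-0.02,0],[0,0,0]],[[0,-0.026,0],[0,0,0]],[[0,-0.032,0],[0,0,0]],[[0,-0.038,0],[0,0,0]],[[0,-0.044,0],[0,0,0]],[[0,-0.052,0],[0,0,0]],[[0,-0.06,0],[0,0,0]]]' >/dev/null; python3 to.py -5 0 207
```

```text
t 6.35 bal mm [ 55.5  -0.8 207. ] F bal [0.67 0.15 1.03]
turn [-0.0005 -0.     -0.0001]
t 7.15 bal mm [ 25.8  -0.3 207.3] F bal [2.07 1.08 0.09]
turn [0.0002 0.     0.0001]
[-5.0, 0.0, 207.0] [ 0.0006 -0.0616  0.0007]
```

```bash
python3 -m handwheel '[[[0,-0.01,0],[0,0,0]],[[0,-0.02,0],[0,0,0]],[[0,-0.03,0],[0,0,0]],[[0,-0.04,0],[0,0,0]],[[0,-0.048,0],[0,0,0]],[[0,-0.054,0],[0,0,0]],[[0,-0.06,0],[0,0,0]],[[0,-0.065,0],[0,0,0]]]' >/dev/null; python3 to.py; python3 -m handwheel '[[[0,-0.003,0],[0,0,0]],[[0,-0.006,0],[0,0,0]]]' >/dev/null;python3 to.py;  python3 -m handwheel '[[[0,-0.003,0],[0,0,0]],[[0,-0.006,0],[0,0,0]]]' >/dev/null;python3 to.py
```

```text
t 7.95 bal mm [ -6.8  -0.3 207.4] F bal [ 1.51 -0.15  0.38]
turn [0.     0.     0.0001]
t 8.15 bal mm [ -9.7  -0.3 207.4] F bal [ 1.75 -0.39  0.97]
turn [0.     0.     0.0001]
t 8.35 bal mm [-12.7  -0.3 207.4] F bal [ 1.28 -0.28  0.72]
turn [0.     0.     0.0001]
```

```bash
python3 -m handwheel '[[[0,-0.002,0],[0,0,0]],[[0,-0.004,0],[0,0,0]]]' >/dev/null; python3 to.py; python3 -m handwheel '[[[0,-0.002,0],[0,0,0]],[[0,-0.004,0],[0,0,0]]]' >/dev/null;python3 to.py
```

```text
t 8.55 bal mm [-14.   -0.4 207.5] F bal [ 6.88 -0.62 -1.98]
turn [0.0006 0.     0.0001]
t 8.75 bal mm [-14.4  -0.4 207.8] F bal [15.05  0.11 -3.91]
turn [0.002  0.     0.0001]
```

```bash
python3 -m handwheel '[[[0,0.03,0],[0,0,0]],[[0,0.06,0],[0,0,0]],[[0,0.06,-0.05],[0,0,0]],[[0,0.06,-0.11],[0,0,0]],[[0,0.06,-0.11],[0,0,0]],[[0,0.06,-0.11],[0,0,0]]]' >/dev/null; python3 to.py -124 0 263 -124 0 80
python3 - <<'E'
from rig import *
import cv2,numpy as np
P,d=get_image("top");a=P[120:265,290:440,::-1];b,_=get_image("scene");b=b[85:270,260:440,::-1]
cv2.imwrite('pics/v2.png',np.hstack([cv2.resize(a,(400,400)),cv2.resize(b,(400,400))]))
E
```

```text
t 9.35 bal mm [ 1.310e+01 -1.000e-01  2.623e+02] F bal [ 0.6   0.07 -0.49]
turn [-0.0001 -0.      0.0002]
[-124.0, 0.0, 263.0] [ 0.0004 -0.2742 -0.0013]
[-124.0, 0.0, 80.0] [ 0.0004 -0.2741  0.3647]
```

View pics/v2.png

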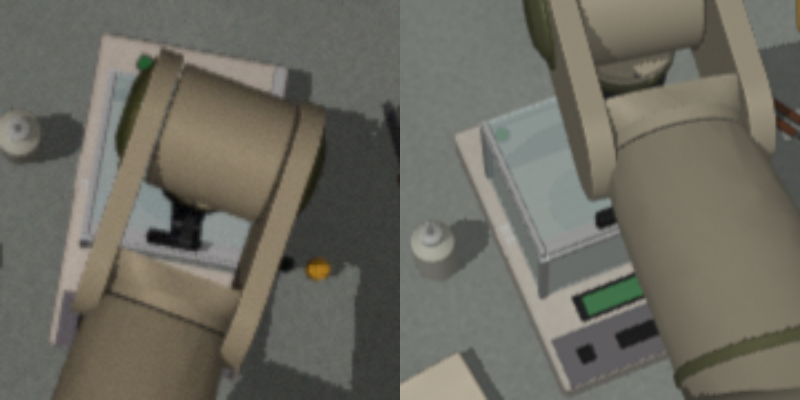

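Both tabs are now at the front: the top tab at (160,238) and the side tab at (287,263) in the left view. The rear overhangs are gone, so I'll go to the key.

```bash
python3 -m handwheel '[[[0,-0.09,0],[0,0,0]],[[0,-0.18,0],[0,0,0]],[[0,-0.274,0],[0,0,0]],[[0,-0.274,0],[0,0,0]],[[0,-0.274,0],[0,0,0]],[[0,-0.274,0.09],[0,0,0]],[[0,-0.274,0.18],[0,0,0]],[[0,-0.274,0.27],[0,0,0]],[[0,-0.274,0.364],[0,0,0]],[[0,-0.274,0.364],[0,0,0]]]' >/dev/null; python3 to.py -124 0 80;  python3 - <<'E'
from rig import *
import cv2,numpy as np
P,d=get_image("wrist");cv2.imwrite('pics/w3.png',P[...,::-1])
E
```

```text
t 10.45 bal mm [-1.256e+02  1.000e-01  7.570e+01] F bal [ 0.18 -0.26  0.18]
turn [-0.0035 -0.0008  0.0001]
[-124.0, 0.0, 80.0] [-0.0001  0.0032 -0.0086]
```

View pics/w3.png

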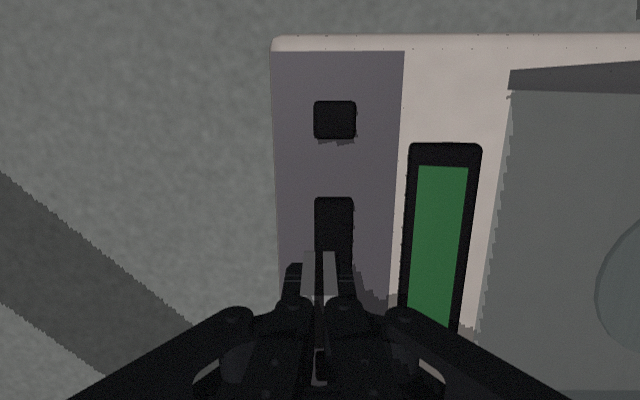

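The key bar is centred at u≈334 and the fingertips at u≈320, so I'll shift about 5 mm toward the back and then press slowly.

```bash
python3 -m handwheel '[[[0,0.008,0],[0,0,0]],[[0,0.008,0],[0,0,0]],[[0,0.008,0],[0,0,0]],[[0,0.008,0.008],[0,0,0]],[[0,0.008,0.016],[0,0,0]],[[0,0.008,0.022],[0,0,0]],[[0,0.008,0.022],[0,0,0]]]' >/dev/null; python3 to.py;python3 -m handwheel '[[[0,0,0.003],[0,0,0]],[[0,0,0.006],[0,0,0]],[[0,0,0.006],[0,0,0]]]' >/dev/null; python3 to.py
```

```text
t 11.2 bal mm [-119.9   -0.3   68.9] F bal [ 0.62 -0.27  0.95]
turn [-0.0003 -0.0001  0.0001]
t 11.5 bal mm [-119.6   -0.3   66.3] F bal [-0.17  0.33  1.08]
turn [0.     0.     0.0001]
```

```bash
python3 -m handwheel '[[[0,0,0.002],[0,0,0]],[[0,0,0.004],[0,0,0]],[[0,0,0.004],[0,0,0]]]' >/dev/null; python3 to.py;python3 -m handwheel '[[[0,0,0.002],[0,0,0]],[[0,0,0.004],[0,0,0]],[[0,0,0.004],[0,0,0]]]' >/dev/null; python3 to.py
```

```text
t 11.8 bal mm [-119.6   -0.4   64.4] F bal [ 0.11 -0.1   3.23]
turn [0.0001 0.     0.0001]
t 12.1 bal mm [-119.5   -0.3   62.9] F bal [-3.14 -0.79 11.04]
turn [0.0002 0.0001 0.0002]
```

The key is fully down, with the force rising past 4 N at 63 mm. I'll release and retreat.

```bash
python3 -m handwheel '[[[0,0,0],[0,0,0]],[[0,0,0],[0,0,0]],[[0,0,-0.01],[0,0,0]],[[0,0,-0.03],[0,0,0]],[[0,0,-0.1],[0,0,0]],[[0,0,-0.2],[0,0,0]],[[0,0,-0.3],[0,0,0]],[[0,0,-0.38],[0,0,0]],[[0,0,-0.38],[0,0,0]]]' >/dev/null; python3 to.py -200 -250 260
```

```text
t 13.0 bal mm [-118.1   -0.5  257.6] F bal [-0.37  0.67 -0.66]
turn [0.0032 0.0007 0.0002]
[-200.0, -250.0, 260.0] [-0.4988 -0.1641 -0.0053]
```

```bash
python3 -m handwheel '[[[-0.1,-0.03,0],[0,0,0]],[[-0.2,-0.06,0],[0,0,0]],[[-0.3,-0.1,0],[0,0,0]],[[-0.4,-0.13,0],[0,0,0]],[[-0.5,-0.16,0],[0,0,0]],[[-0.5,-0.16,0],[0,0,0]],[[-0.5,-0.16,0],[0,0,0]],[[-0.5,-0.16,0],[0,0,0]]]' >/dev/null; python3 to.py;python3 - <<'E'
from rig import *
import cv2,numpy as np
P,d=get_image("top");a=P[120:265,290:470,::-1];b,_=get_image("scene");b=b[85:270,260:440,::-1]
cv2.imwrite('pics/v4.png',np.hstack([cv2.resize(a,(400,400)),cv2.resize(b,(400,400))]))
E
```

```text
t 13.8 bal mm [-199.5 -249.4  252. ] F bal [-0.67  0.53  0.79]
turn [-0.0002 -0.0004  0.0002]
```

View pics/v4.png

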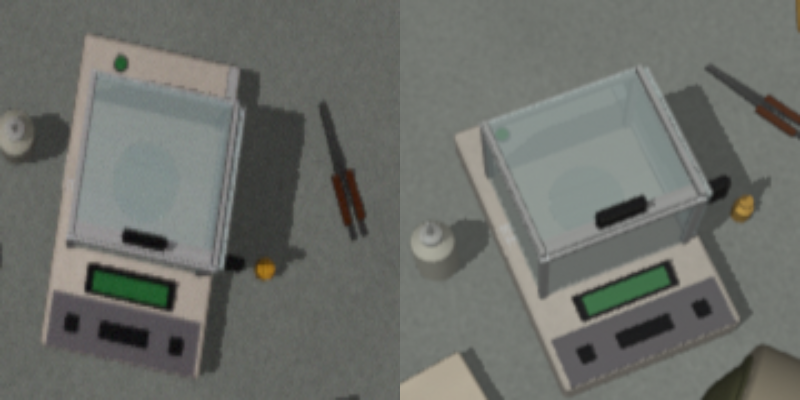

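The door and cover are both shut, with their tabs at (235,263) and (145,240) in the left view. The keys are up and the weight and tweezers are undisturbed, so I'll hand in.

```bash
python3 -c "from rig import *;print(close_job())"
```

```text
the job is handed in; nothing more can be done
None
```

The job is handed in at about 14 s: the side door and then the top cover were pushed to their stops, and the zero key was then pressed fully down and released. Stop forces reached about 32 N on the door, harder than the gentle push asked for, and 15 N on the cover. The last pictures show both shut, with the other keys and the bench items in view undisturbed.

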